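# Load the big cell into the market scale's battery carrier

### The arm

A 6-joint arm with a two-finger parallel gripper is mounted at the origin on the work surface. World frame = base frame: x ahead of the robot, y to its left, z up, the work surface at z = 0. Lengths are in m, angles in rad, forces in N, time in s.
With the tool pointing down it reaches from about 0.275 to 0.775 m from the base axis. Payload 14.6 kg.
Tool frame: the origin (TCP) lies at the very end of the fingers, on their centre line; the grasp point (between the pads) lies manip.grasp_offset behind it (manip.grasp_offset is the distance from the TCP to the grasp point, in m); z points along the fingers, y is the line along which they close (so a half turn about z gives the same grasp; the last joint's range is limited). The gripper opens to 85 mm and grips with 20 to 120 N. Pads are 22 mm wide; open, the fingers measure 114 mm over their backs; the gripper's body (76 mm by 85 mm) begins 54 mm behind the grasp point. The pads swing forward as they close: fully open they stand 13 mm farther back than shut.
Start: joints at [0.961, 0.263, -0.048, 1.259, 0, 1.415], TCP at [0.231, 0.472, 0.231] pointing down, gripper open.
Joint ranges: [-2.65, 2.65], [-0.89, 1.7], [-1.18, 1.37], [-2.13, 2.11], [-1.35, 1.29], [-3.14, 3.14]. Speed limits (rad/s): [1.89, 1.89, 2.57, 2.79, 3.14, 3.14].

### API

Orientations are given as a unit quaternion [x, y, z, w].
In Python, from workcell import read_state, optics, manip gives the robot as it stands. The module is installed in compiled form; this text tells all that it offers.
- The arm moves only by the tool drive_tool, never from a script. Its argument "rows" is a list of rows, each an object with "claw": the closure, from -1 (fully open) to 1 (shut), so that 0 is half open; "linear": the shift along the tool's x, y, z each as a share of 0.025 m, from -1 to 1, a list of three; "yaw": the turn about the tool's z as a share of 6 degrees, from -1 to 1. In form: [{"claw": claw, "linear": [x, y, z], "yaw": yaw}, ...]. A call has 1 to 8 rows; each row shifts and turns the commanded pose from where the row before left it, along the tool's axes as they then stand; what a row does not reach is not made up. A row lasts 1/8 s, in which the tool goes at most 62.5 mm and 10.7 degrees, less where a joint would pass 70% of its speed; a pose out of reach is approached as far as the arm can. A call with a number of a shift or a turn outside -1 to 1 is refused whole. A call with a gripper value outside its range is refused whole. The fingers move at their own pace and stop on an object; the grip force is fixed at half the most. Time passes only in rows, so rows that do not move let the fingers close. It gives the time, the measured TCP pose, the force, the opening and the grip force at its end, in the units of the state.
- read_state(): the state, without advancing time (a new reading comes with each control period).
- optics.grab_frame(name): name is "scene" or "top"; returns the picture (384x512x3 uint8, blue, green, red); there is no depth.
- optics.camera_info(name): a dict with "vertical_fov" (degrees; the focal length in pixels is half the picture's height over the tangent of half this angle, whatever the lens; pixels are square), "cx", "cy" (the principal point, pixels), "dist" ([k1, k2, p1, p2, k3] as OpenCV has them; the pictures are not rectified), "R" (3x3) and "t" (3): a world point X has camera coordinates R X + t. Camera axes: x right, y down, z forward; pixel columns grow to the right and rows downward; lengths in m; the calibration is good to about 2 mm. A picture is of the moment at which its call begins. camera_info takes no time and is no camera call.
- manip.sign_off(): hands the job in; it is judged then, once.
Trained networks look in the newest picture that a camera, given by its name, has taken for a name from the list of things; names that differ only in an ending like _2 or _b are one class to them, and where a whole thing is asked for, a point or a joint stands for the part that bears it (a point fixed in the world has none). Each returns a list of dicts, best first, with "confidence" (0 to 1); they miss things now and then, are a little off and sometimes report something else, mostly with a low value. They report only what shows in the picture. A call takes as long as a camera call.
- optics.spot_in(camera, thing): "rect" ([left, top, right, bottom] in pixels, round what is visible of it).
The state is a dict: "clock": time; "q": joint angles; "joint_velocities": joint speeds; "tau": joint torques, N m; "tool_pos": TCP position; "tool_rot": TCP orientation; "force": force on the tool from outside, world axes, zero at the start; "torque": the same for the moment, N m; "finger_gap": finger opening in m; "finger_force": force on a finger pad.
Only numpy, scipy, OpenCV 4.12 (cv2) and the standard library are available. Lean on these libraries where they do the work, as an engineer would, in place of code of your own. Each camera call takes 0.05 s, during which the arm holds its last target. There are 200 camera calls.

### The job

Take the thick red cell from the wooden rest and load it into the grey battery carrier: press its flat end against the copper spring plate until the brass button end clears the yellow lip, lower it to the floor of the carrier, and let the spring push it home so that the button end sits under the lip against the contact wall. Leave the thin blue cell lying in its slot.

Things in the scene. Friction and masses are not known exactly. Their poses are not given: they have to be found in the camera images.
- cell: Thick red cell with brass band, 33 mm diameter, 60 mm long, about 140 g. Origin at mid-length on its axis; x runs along it, +x to the brass button end, which starts within 50 deg of the carrier's +x. Lies in a slot of a fixed wooden rest (80 x 150 mm, slots 76 mm apart), axis 24.5 mm above the table; slot floor 8 mm up, its 4 mm strips hide beneath the cell: both sides free to grasp from above.
- cell_button (a point): Centre of the tip of the cell's brass button (10 mm wide, 2 mm long, counted in the 60 mm), 30 mm along +x from the cell's origin. The other end of the cell is flat.
- carrier: Grey battery carrier fixed to the table, 44 mm wide, sides open. Origin on the table; x along the bay to the contact wall, z up. Floor z = 10 mm; 4 mm strips 11 to 14 mm off the axis. Contact wall face x = 30 mm, 8 mm thick. Yellow lip on it overhangs from x = 25 mm, z = 45 to 49 mm, 30 wide. Spring block x = -56 to -86, 50 high. Seated: cell origin x = 0, y = 0, z = 26.5 mm, button tip x = 30.
- spring_plate (a joint): Copper plate in the carrier, 34 mm wide, z = 12 to 70 mm, its face at carrier x = -25.5 mm when free. Value: metres pushed back to -x, 0 to 0.022, against a coil spring: 2 N at first, 8.4 N at the stop. A level cell held above the lip can push it back, then go straight down while its button tip is between x = 13 and 25 mm. About 0.0045 with the cell seated.
- thin_cell: Thin blue cell with brass band, 26 mm diameter, 50 mm long, about 70 g, in the other slot of the wooden rest; to be left there. Origin at mid-length on its axis, x along it.

How it is judged:
At the end, for the whole second after the job is handed in: The thick cell lies still on the carrier floor (axis 22 to 31 mm above the table), within 6 mm of the bay centre line and 9.7 degrees of its direction, button end under the lip and within 3.5 mm of the contact wall; the thin cell is within 20 mm of its start (x of cell_button in the frame of carrier between 0.0265 and 0.034 m and y of cell in the frame of carrier between -0.006 and 0.006 m and z of cell in the frame of carrier between 0.022 and 0.031 m and angle between the x axis of cell and the x axis of carrier, either way round below 0.17 rad and linear speed of cell below 0.02 m/s and distance of thin_cell from where it was at the start of the episode below 0.02 m); the robot touches nothing.
It fails at once if the thin cell is lifted or knocked out of its slot (distance of thin_cell from where it was at the start of the episode above 0.03 m).
It also fails if it takes over 43 s, if anything falls off the work surface, if the arm or the gripper's body presses on something with over 40 N, if the wrist force passes 120 N, or if a joint passes its speed limit or range.

## Working session

There is one attempt and no reset: what is moved stays moved. The work goes in short steps, Python scripts to look and compute and a tool call to move; the robot and the scene stay as the last step left them, time stands still between calls to the robot, and variables do not carry over. Pictures are saved under pics/ and viewed, at most 10 in all, crops included, and the job is handed in when it is done.

Besides the shell and the picture viewer there is one more tool, called as a command line: name --argument value ..., lists and objects as JSON in quotes. drive_tool: Moves the arm, as the interface text tells. Shift numbers are shares of 0.025 m and turn numbers shares of 6 degrees, none past 1 either way. Its arguments: {"type":"object","properties":{"rows":{"type":"array"}},"required":["rows"]}

```bash
mkdir -p pics
cat > h.py <<'E'
import numpy as np, cv2
from workcell import read_state, optics, manip
from scipy.spatial.transform import Rotation as Ro
def cam(n):
    c=optics.camera_info(n); f=192/np.tan(np.radians(c["vertical_fov"])/2)
    return np.array([[f,0,c["cx"]],[0,f,c["cy"]],[0,0,1.]]),np.array(c["dist"],float),np.array(c["R"]),np.array(c["t"])
def ray(n,uv,z):
    K,d,R,t=cam(n); p=cv2.undistortPoints(np.array(uv,float).reshape(-1,1,2),K,d).reshape(-1,2)
    D=np.c_[p,np.ones(len(p))]@R; C=-R.T@t
    return C+D*((z-C[2])/D[:,2])[:,None]
def proj(n,X):
    K,d,R,t=cam(n); return cv2.projectPoints(np.array(X,float).reshape(-1,1,3),cv2.Rodrigues(R)[0],t,K,d)[0].reshape(-1,2)
E
python3 - <<'E'
from h import *
for n in("scene","top"):
    im=optics.grab_frame(n); cv2.imwrite(f"pics/{n}0.png",im)
    K,d,R,t=cam(n); print(n,K[0,0],(-R.T@t).round(3),R.round(2).tolist())
    for th in("cell","carrier","thin_cell","spring_plate"):
        print(th,[(np.round(r["rect"]).tolist(),round(r["confidence"],2)) for r in optics.spot_in(n,th)[:2]])
print(manip.grasp_offset,read_state())
E
```

```text
scene 456.9864403215605 [ 0.937 -0.682  0.629] [[0.86, 0.51, -0.02], [0.28, -0.5, -0.82], [-0.42, 0.7, -0.57]]
cell [([170.0, 247.0, 202.0, 281.0], 0.66)]
carrier [([268.0, 146.0, 315.0, 186.0], 0.6)]
thin_cell [([199.0, 268.0, 226.0, 297.0], 0.64)]
spring_plate [([284.0, 148.0, 295.0, 176.0], 0.72)]
top 430.51642615834294 [0.402 0.002 0.833] [[0.0, -1.0, 0.0], [-0.98, -0.0, -0.18], [0.18, -0.0, -0.98]]
cell [([348.0, 207.0, 383.0, 227.0], 0.97)]
carrier [([120.0, 186.0, 191.0, 221.0], 0.6)]
thin_cell [([356.0, 169.0, 384.0, 185.0], 0.77)]
spring_plate [([150.0, 189.0, 170.0, 209.0], 0.73), ([349.0, 206.0, 384.0, 227.0], 0.18)]
0.0187 {'clock': 0.5, 'q': array([ 9.60666010e-01,  2.63143077e-01, -4.83420942e-02,  1.25939101e+00,
       -2.99116488e-06,  1.41549754e+00]), 'joint_velocities': array([ 4.22247722e-04, -1.79628460e-03,  9.05632794e-04,  1.00938578e-03,
        1.69932850e-05,  1.92483670e-03]), 'tau': array([-1.38131472e-03, -6.37023067e+01,  3.84589827e+01,  1.78899129e-03,
       -1.00029051e-04,  5.09985782e-06]), 'tool_pos': array([0.23063704, 0.47161475, 0.23124047]), 'tool_rot': array([ 2.25460583e-01,  9.74252290e-01, -3.75981196e-05, -1.35234205e-05]), 'force': array([-0.66130626,  0.53843495, -0.01809556]), 'torque': array([ 0.03005649,  0.0137469 , -0.00306062]), 'finger_force': 0.0, 'finger_gap': 0.08519568463343058}
```

```bash
python3 -c "
import cv2
a=cv2.imread('pics/top0.png');cv2.imwrite('pics/top0b.png',cv2.resize(a,(800,600),interpolation=cv2.INTER_CUBIC))"
```

```text
(no output)
```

View pics/top0.png

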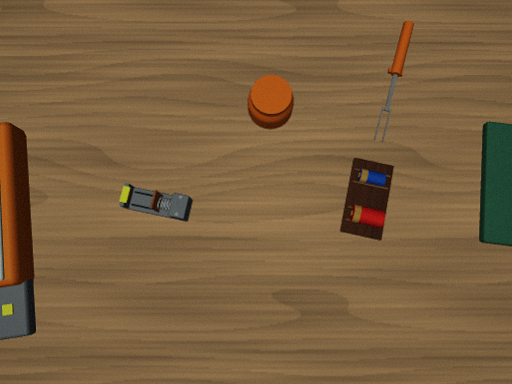

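View pics/scene0.png

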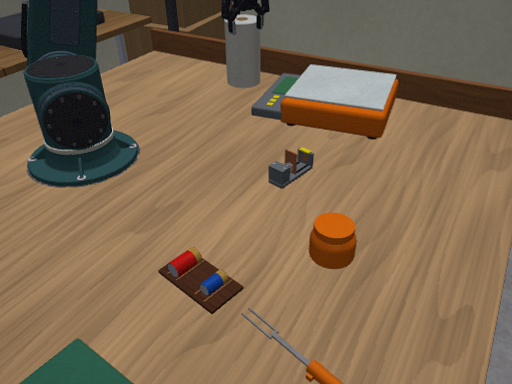

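The top view shows the carrier at about (155,203) with its yellow lip at the left end (125,195). The red cell is at (368,217) with its brass end to the left, and the blue cell at (373,178). The scene view agrees. I'll enlarge both parts.

Run:
```python
import cv2,numpy as np
a=cv2.imread('pics/top0.png')
f=lambda x,y:cv2.resize(a[y:y+50,x:x+80],(800,500),interpolation=cv2.INTER_CUBIC)[:, :]
A=cv2.resize(a[180:225,115:195],(640,360)); B=cv2.resize(a[200:230,340:393],(424,240))
c=np.zeros((600,640,3),np.uint8);c[:360]=A;c[360:,:424]=B
cv2.imwrite('pics/crop.png',c)
```

```text
(no output)
```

View pics/crop.png

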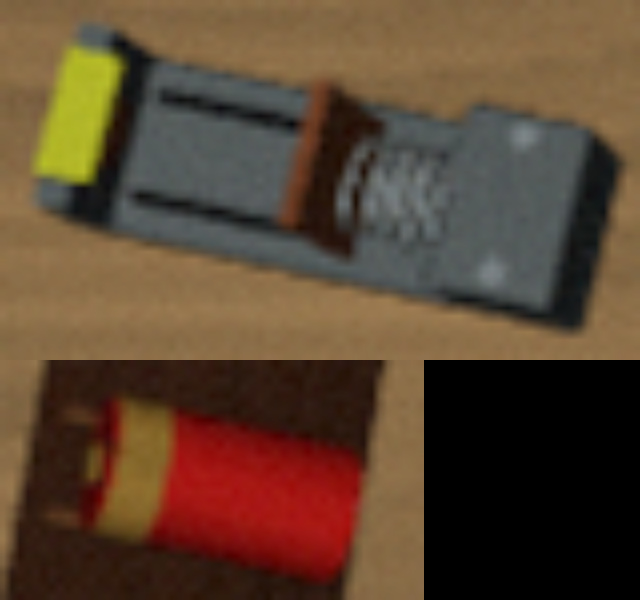

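```bash
cat >> h.py <<'E'
from scipy.optimize import least_squares
def cyl(x,y,th,z,r=.0165,a=-.03,b=.028):
    p=np.linspace(0,2*np.pi,40); P=[]
    for s in(a,b): P.append(np.c_[x+s*np.cos(th)-r*np.cos(p)*np.sin(th), y+s*np.sin(th)+r*np.cos(p)*np.cos(th), z+r*np.sin(p)])
    return np.vstack(P)
def mom(m):
    M=cv2.moments(m,True); return np.array([M['m10']/M['m00'],M['m01']/M['m00'],.5*np.arctan2(2*M['mu11'],M['mu20']-M['mu02'])*20]),M['m00']
def cellfit(im,box,z,name="top",th0=1.4):
    x0,y0,x1,y1=box; k=8
    c=cv2.resize(im[y0:y1,x0:x1],None,fx=k,fy=k,interpolation=cv2.INTER_CUBIC)
    h=cv2.cvtColor(c,cv2.COLOR_BGR2HSV)
    m=(((h[...,0]<28)|(h[...,0]>172))&(h[...,1]>140)&(h[...,2]>80)).astype(np.uint8)
    n,l,s,_=cv2.connectedComponentsWithStats(m); m=(l==1+np.argmax(s[1:,4])).astype(np.uint8)
    t,A=mom(m)
    def f(p):
        hp=cv2.convexHull(((proj(name,cyl(p[0]+0,p[1],p[2],z))-[x0,y0]+.5)*k-.5).astype(np.float32)); g=np.zeros_like(m); cv2.fillPoly(g,[np.round(hp*16).astype(np.int32)],1,shift=4)
        f.a=mom(g)[1]; return mom(g)[0]-t
    g=ray(name,[[(t[0]+.5)/k+x0-.5,(t[1]+.5)/k+y0-.5]],z)[0]
    r=least_squares(f,[g[0],g[1],th0],diff_step=3e-3,x_scale=[.1,.1,1])
    return r.x,r.fun,A/k**2,f.a/k**2,m
E
python3 - <<'E'
from h import *
im=cv2.imread('pics/top0.png')
uv=np.array([[125,55],[95,183],[311,84],[280,222],[470,105],[590,128],[550,310]])/8+[114.56,179.56]
X=np.array([[.025,-.015,.049],[.025,.015,.049],[-.0255,-.017,.07],[-.0255,.017,.07],[-.056,-.022,.05],[-.086,-.022,.05],[-.086,.022,.05]])
def w(p): c,s=np.cos(p[2]),np.sin(p[2]); return np.c_[p[0]+c*X[:,0]-s*X[:,1],p[1]+s*X[:,0]+c*X[:,1],X[:,2]]
r=least_squares(lambda p:(proj("top",w(p))-uv).ravel(),[.4,.3,1.4],loss='soft_l1')
print("carrier",r.x,(proj("top",w(r.x))-uv).round(2).tolist())
p,res,A,a,m=cellfit(im,(340,200,393,230),.0245); print("cell",p,res,A,a)
print("button px",proj("top",[p[0]+.03*np.cos(p[2]),p[1]+.03*np.sin(p[2]),.0245]))
print(ray("top",[[373,178]],.02), Ro.from_quat(read_state()["tool_rot"]).as_matrix().round(3).tolist())
E
```

```text
carrier [0.52990528 0.21146291 1.36036871] [[-0.18, 0.34], [-0.68, -0.01], [0.62, -0.69], [-0.28, 0.34], [-0.08, -0.54], [0.71, -0.03], [-0.01, 0.45]]
cell [ 0.50000542 -0.2109365   1.35929993] [-0.05982884  0.04051484 -0.32257494] 536.421875 600.328125
button px [[351.55922049 212.32789723]]
[[ 0.57368696 -0.22650485  0.02      ]] [[-0.898, 0.439, -0.0], [0.439, 0.898, -0.0], [0.0, -0.0, -1.0]]
```

drive_tool --rows '[{"claw": -0.4,"linear": [0,0,0],"yaw": 1},{"claw": -0.4,"linear": [0,0,0],"yaw": 1},{"claw": -0.4,"linear": [0,0,0],"yaw": 1},{"claw": -0.4,"linear": [0,0,0],"yaw": 1},{"claw": -0.4,"linear": [0,0,0],"yaw": 1},{"claw": -0.4,"linear": [0,0,0],"yaw": 1},{"claw": -0.4,"linear": [0,0,0],"yaw": 1},{"claw": -0.4,"linear": [0,0,0],"yaw": 1}]'

```text
clock: 1.5
tool_pos: [0.2306, 0.4716, 0.2313]
tool_rot: [0.604, 0.797, -0.0, 0.0]
force: [0.5, -0.3, 0.4]
finger_gap: 0.0599
finger_force: 0.0
```

drive_tool --rows '[{"claw": -0.4,"linear": [0,0,0],"yaw": 1},{"claw": -0.4,"linear": [0,0,0],"yaw": 1},{"claw": -0.4,"linear": [0,0,0],"yaw": 1},{"claw": -0.4,"linear": [0,0,0],"yaw": 1},{"claw": -0.4,"linear": [0,0,0],"yaw": 0.67},{"claw": -0.4,"linear": [-0.5,0.5,0],"yaw": 0},{"claw": -0.4,"linear": [-1,1,0],"yaw": 0},{"claw": -0.4,"linear": [-1,1,0],"yaw": 0}]'

```text
clock: 2.5
tool_pos: [0.2793, 0.3959, 0.2313]
tool_rot: [0.777, 0.63, 0.0, 0.0]
force: [1.0, -0.0, 0.4]
finger_gap: 0.0597
finger_force: 0.0
```

drive_tool --rows '[{"claw": -0.4,"linear": [-1,1,0],"yaw": 0},{"claw": -0.4,"linear": [-1,1,0],"yaw": 0},{"claw": -0.4,"linear": [-1,1,0],"yaw": 0},{"claw": -0.4,"linear": [-1,1,0],"yaw": 0},{"claw": -0.4,"linear": [-1,1,0],"yaw": 0},{"claw": -0.4,"linear": [-1,1,0],"yaw": 0},{"claw": -0.4,"linear": [-1,1,0],"yaw": 0},{"claw": -0.4,"linear": [-1,1,0],"yaw": 0}]'

```text
clock: 3.5
tool_pos: [0.4327, 0.1581, 0.2314]
tool_rot: [0.777, 0.629, 0.0, 0.0]
force: [-0.7, 1.5, -0.7]
finger_gap: 0.0597
finger_force: 0.0
```

drive_tool --rows '[{"claw": -0.4,"linear": [-1,1,0],"yaw": 0},{"claw": -0.4,"linear": [-1,1,0],"yaw": 0},{"claw": -0.4,"linear": [-1,1,0],"yaw": 0},{"claw": -0.4,"linear": [-1,1,0],"yaw": 0},{"claw": -0.4,"linear": [-1,1,0.5],"yaw": 0},{"claw": -0.4,"linear": [-1,0.5,1],"yaw": 0},{"claw": -0.4,"linear": [-1,0,1],"yaw": 0},{"claw": -0.4,"linear": [-1,0,0.5],"yaw": 0}]'

```text
clock: 4.5
tool_pos: [0.5238, -0.0658, 0.1551]
tool_rot: [0.777, 0.629, -0.001, -0.001]
force: [-0.8, -0.2, 0.6]
finger_gap: 0.0595
finger_force: 0.0
```

drive_tool --rows '[{"claw": -0.4,"linear": [-1,0,0],"yaw": 0},{"claw": -0.4,"linear": [-1,0,0],"yaw": 0},{"claw": -0.4,"linear": [-1,0,0],"yaw": 0},{"claw": -0.4,"linear": [-1,0,0],"yaw": 0},{"claw": -0.4,"linear": [-1,0,0],"yaw": 0},{"claw": -0.4,"linear": [0,0,0],"yaw": 0},{"claw": -0.4,"linear": [0,0,0],"yaw": 0}]'

```text
clock: 5.38
tool_pos: [0.4984, -0.1866, 0.1563]
tool_rot: [0.777, 0.629, 0.0, -0.0]
force: [-0.5, 0.4, -0.8]
finger_gap: 0.0598
finger_force: 0.0
```

```bash
cat >> h.py <<'E'
def go(x,y,z,th):
    s=read_state(); R=Ro.from_quat(s["tool_rot"]).as_matrix(); d=np.array([x,y,z])-s["tool_pos"]
    a=np.arctan2(R[1,0],R[0,0]); print("rows",(R.T@d/.025).round(2),"yaw",round((np.degrees(a-th))/6,2),"clock",s["clock"])
E
python3 - <<'E'
from h import *
go(.5,-.211,.009,1.36)
E
```

```text
rows [-0.94  0.27  5.89] yaw 0.0 clock 5.375
```

drive_tool --rows '[{"claw": -0.4,"linear": [-0.94,0.27,0],"yaw": 0},{"claw": -0.4,"linear": [0,0,1],"yaw": 0},{"claw": -0.4,"linear": [0,0,1],"yaw": 0},{"claw": -0.4,"linear": [0,0,1],"yaw": 0},{"claw": -0.4,"linear": [0,0,1],"yaw": 0},{"claw": -0.4,"linear": [0,0,1],"yaw": 0},{"claw": -0.4,"linear": [0,0,0.5],"yaw": 0},{"claw": -0.4,"linear": [0,0,0.4],"yaw": 0}]'

```text
clock: 6.38
tool_pos: [0.5007, -0.2107, 0.0086]
tool_rot: [0.777, 0.629, 0.0, 0.0]
force: [0.7, -0.5, 1.1]
finger_gap: 0.0597
finger_force: 0.0
```

drive_tool --rows '[{"claw": 0.0,"linear": [0,0,0],"yaw": 0},{"claw": 1,"linear": [0,0,0],"yaw": 0},{"claw": 1,"linear": [0,0,0],"yaw": 0},{"claw": 1,"linear": [0,0,0],"yaw": 0},{"claw": 1,"linear": [0,0,0],"yaw": 0}]'

```text
clock: 7.0
tool_pos: [0.5006, -0.211, 0.0095]
tool_rot: [0.778, 0.629, 0.0, 0.0]
force: [-3.6, 1.0, 6.1]
finger_gap: 0.0315
finger_force: 59.2
```

drive_tool --rows '[{"claw": 1,"linear": [0,0,-0.3],"yaw": 0},{"claw": 1,"linear": [0,0,-0.7],"yaw": 0},{"claw": 1,"linear": [0,0,-1],"yaw": 0},{"claw": 1,"linear": [0,0,-1],"yaw": 0},{"claw": 1,"linear": [0,0,-1],"yaw": 0},{"claw": 1,"linear": [0,0,0],"yaw": 0}]'

```text
clock: 7.75
tool_pos: [0.5015, -0.2116, 0.1107]
tool_rot: [0.778, 0.629, 0.001, 0.002]
force: [-0.1, 0.2, -2.3]
finger_gap: 0.0313
finger_force: 59.6
```

Run:
```python
from h import *
u,v=proj("scene",read_state()["tool_pos"])[0]; u,v=int(u),int(v); print(u,v)
a=optics.grab_frame("scene"); b=optics.grab_frame("top"); cv2.imwrite("pics/s1.png",a);cv2.imwrite("pics/t1.png",b)
p,q=proj("top",read_state()["tool_pos"])[0]; p,q=int(p),int(q); print(p,q)
A=cv2.resize(a[v-40:v+40,u-40:u+40],(400,400),interpolation=2);B=cv2.resize(b[q-40:q+40,p-40:p+40],(400,400),interpolation=2)
cv2.imwrite("pics/c1.png",np.hstack([A,B]))
```

```text
179 226
379 209
```

View pics/c1.png

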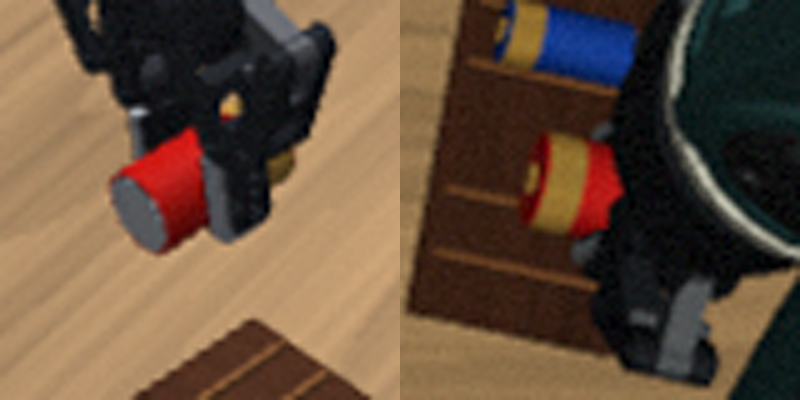

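The cell is held and level. Its flat end centre is at about (166.6,229) in scene and the button tip at about (366,204.6) in top. I'll check these against the predicted pose.

Run:
```python
from h import *
s=read_state();T=s["tool_pos"];R=Ro.from_quat(s["tool_rot"]).as_matrix();u=R[:,0];print(u,R[:,2])
so=np.array([166.6-.4,229-.4]);to=np.array([366-.4,204.6-.4])
w=lambda p:T+p[0]*u+np.array([0,0,p[1]])
f=lambda p:np.r_[proj("scene",w(p)-.03*u)[0]-so,proj("top",w(p)+.03*u)[0]-to]
print(f([0,.0155]));r=least_squares(f,[0,.0155],diff_step=1e-3,x_scale=.01);print(r.x,r.fun)
# carrier check in scene view
a=cv2.imread("pics/s1.png")
cx,cy,th=.5299,.2115,1.3604
X=np.array([[.025,-.015,.049],[.025,.015,.049],[-.0255,-.017,.07],[-.0255,.017,.07],[-.056,-.022,.05],[-.086,-.022,.05],[-.086,.022,.05],[-.056,.022,.05]])
P=np.c_[cx+np.cos(th)*X[:,0]-np.sin(th)*X[:,1],cy+np.sin(th)*X[:,0]+np.cos(th)*X[:,1],X[:,2]]
q=proj("scene",P);c=cv2.resize(a[135:200,255:335],None,fx=8,fy=8,interpolation=2)
for v in q: cv2.drawMarker(c,tuple(int(k) for k in (v-[255,135]+.5)*8),(255,0,255),0,10,1)
cv2.imwrite("pics/c2.png",c)
go(cx-.042*np.cos(th)*0-.011*np.cos(th),cy-.011*np.sin(th),.12,th)
```

```text
[ 2.09242761e-01  9.77863724e-01 -7.17270065e-05] [ 2.49501542e-04 -1.26738923e-04 -9.99999961e-01]
[-1.38990295  0.09574984 -0.77107224  0.21980865]
[0.00035281 0.01581038] [-1.25026082 -0.14239516 -0.93313137  0.14824786]
rows [16.33 -2.39 -0.46] yaw -0.0 clock 7.85
```

View pics/c2.png

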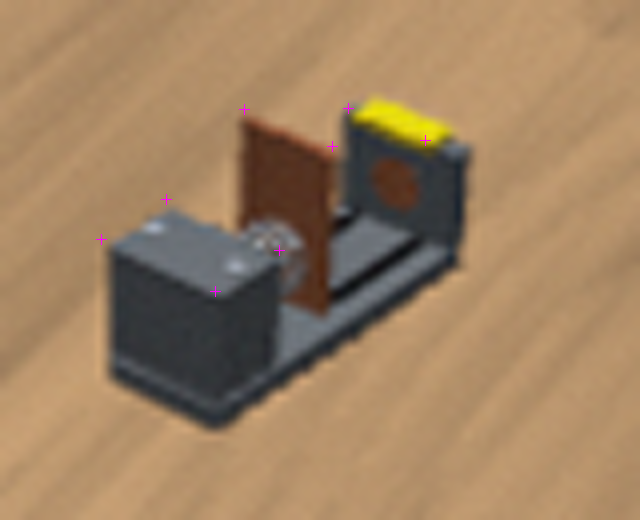

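drive_tool --rows '[{"claw": 1,"linear": [0.5,0,-0.4],"yaw": 0},{"claw": 1,"linear": [1,0,0],"yaw": 0},{"claw": 1,"linear": [1,-0.4,0],"yaw": 0},{"claw": 1,"linear": [1,-0.5,0],"yaw": 0},{"claw": 1,"linear": [1,-0.5,0],"yaw": 0},{"claw": 1,"linear": [1,-0.5,0],"yaw": 0},{"claw": 1,"linear": [1,-0.5,0],"yaw": 0},{"claw": 1,"linear": [1,0,0],"yaw": 0}]'

```text
clock: 8.85
tool_pos: [0.4801, -0.0134, 0.1188]
tool_rot: [0.777, 0.629, -0.0, -0.0]
force: [0.6, 0.1, -0.4]
finger_gap: 0.0314
finger_force: 59.7
```

drive_tool --rows '[{"claw": 1,"linear": [1,0,0],"yaw": 0},{"claw": 1,"linear": [1,0,0],"yaw": 0},{"claw": 1,"linear": [1,0,0],"yaw": 0},{"claw": 1,"linear": [1,0,0],"yaw": 0},{"claw": 1,"linear": [1,0,0],"yaw": 0},{"claw": 1,"linear": [1,0,0],"yaw": 0},{"claw": 1,"linear": [1,0,0],"yaw": 0},{"claw": 1,"linear": [1,0,0],"yaw": 0}]'

```text
clock: 9.85
tool_pos: [0.5224, 0.182, 0.1187]
tool_rot: [0.777, 0.629, -0.0, -0.0]
force: [0.3, -0.7, -1.3]
finger_gap: 0.0314
finger_force: 59.7
```

drive_tool --rows '[{"claw": 1,"linear": [1,0,0],"yaw": 0},{"claw": 1,"linear": [0.75,0,0],"yaw": 0},{"claw": 1,"linear": [0,0,0],"yaw": 0},{"claw": 1,"linear": [0,0,0],"yaw": 0},{"claw": 1,"linear": [0,0,0],"yaw": 0}]'

```text
clock: 10.48
tool_pos: [0.532, 0.2227, 0.1188]
tool_rot: [0.778, 0.629, -0.0, -0.0]
force: [0.8, -0.6, -2.1]
finger_gap: 0.0315
finger_force: 59.7
```

Run:
```python
from h import *
cx,cy,th=.5299,.2115,1.3604
go(cx+.012*np.cos(th),cy+.012*np.sin(th),.056,th)
T=read_state()["tool_pos"]
a=optics.grab_frame("scene"); b=optics.grab_frame("top"); cv2.imwrite("pics/s3.png",a);cv2.imwrite("pics/t3.png",b)
A=cv2.resize(a[120:200,255:335],(400,400),interpolation=2);B=cv2.resize(b[165:245,110:190],(400,400),interpolation=2)
cv2.imwrite("pics/c3.png",np.hstack([A,B])); print(T)
```

```text
rows [0.02 0.01 2.51] yaw -0.01 clock 10.475
[0.53195376 0.22272471 0.11881817]
```

View pics/c3.png

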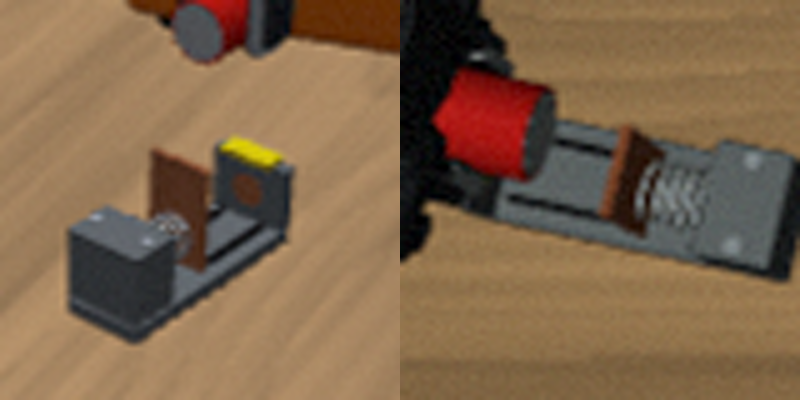

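The cell is aligned above the bay. Its flat end, at crop (540,130) in the top view, is clear of the plate at (620,170), so I'll descend and press back.

drive_tool --rows '[{"claw": 1,"linear": [0,0,0.7],"yaw": 0},{"claw": 1,"linear": [0,0,0.8],"yaw": 0},{"claw": 1,"linear": [0,0,0.6],"yaw": 0},{"claw": 1,"linear": [0,0,0.4],"yaw": 0},{"claw": 1,"linear": [0,0,0],"yaw": 0},{"claw": 1,"linear": [0,0,0],"yaw": 0}]'

```text
clock: 11.32
tool_pos: [0.5324, 0.2234, 0.0568]
tool_rot: [0.778, 0.629, 0.0, 0.0]
force: [0.2, 0.7, -1.8]
finger_gap: 0.0309
finger_force: 59.7
```

drive_tool --rows '[{"claw": 1,"linear": [-0.2,0,0],"yaw": 0},{"claw": 1,"linear": [-0.2,0,0],"yaw": 0},{"claw": 1,"linear": [-0.2,0,0],"yaw": 0},{"claw": 1,"linear": [-0.16,0,0],"yaw": 0},{"claw": 1,"linear": [-0.16,0,0],"yaw": 0},{"claw": 1,"linear": [0,0,0],"yaw": 0},{"claw": 1,"linear": [0,0,0],"yaw": 0}]'

```text
clock: 12.2
tool_pos: [0.5276, 0.2011, 0.0565]
tool_rot: [0.778, 0.629, 0.001, -0.0]
force: [1.0, 6.4, 0.8]
finger_gap: 0.031
finger_force: 59.7
```

Run:
```python
from h import *
cx,cy,th=.5299,.2115,1.3604
go(cx-.011*np.cos(th),cy-.011*np.sin(th),.011,th)
s=read_state();print(s["force"],s["tool_pos"],s["torque"])
a=optics.grab_frame("scene"); b=optics.grab_frame("top"); cv2.imwrite("pics/s4.png",a);cv2.imwrite("pics/t4.png",b)
A=cv2.resize(a[120:200,255:335],(400,400),interpolation=2);B=cv2.resize(b[165:245,110:190],(400,400),interpolation=2)
cv2.imwrite("pics/c4.png",np.hstack([A,B]))
```

```text
rows [-0.01  0.    1.82] yaw -0.0 clock 12.2
[1.01215958 6.39322378 0.83115757] [0.52757665 0.20106826 0.05653638] [ 1.05444044 -0.18141532 -0.0078798 ]
```

View pics/c4.png

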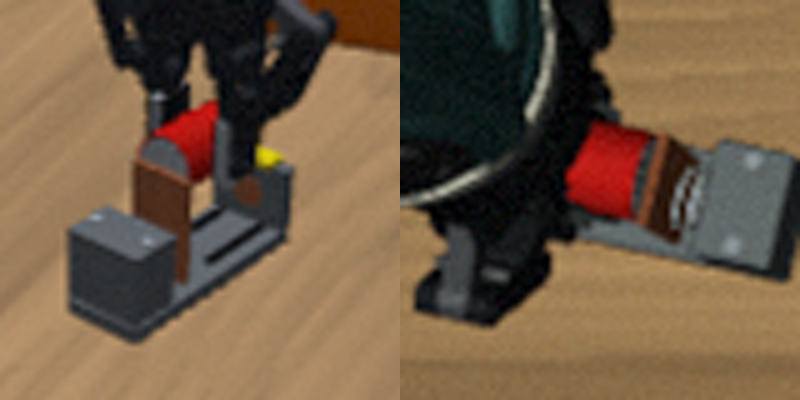

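The plate is pressed back by the flat end. The 6.4 N reading means about 15 mm of travel, as planned, so I'll lower the cell.

drive_tool --rows '[{"claw": 1,"linear": [0,0,0.2],"yaw": 0},{"claw": 1,"linear": [0,0,0.3],"yaw": 0},{"claw": 1,"linear": [0,0,0.3],"yaw": 0},{"claw": 1,"linear": [0,0,0.3],"yaw": 0},{"claw": 1,"linear": [0,0,0.3],"yaw": 0},{"claw": 1,"linear": [0,0,0.2],"yaw": 0},{"claw": 1,"linear": [0,0,0],"yaw": 0}]'

```text
clock: 13.18
tool_pos: [0.5274, 0.2011, 0.016]
tool_rot: [0.778, 0.629, 0.0, -0.0]
force: [2.1, 5.8, -4.7]
finger_gap: 0.0316
finger_force: 59.7
```

drive_tool --rows '[{"claw": 1,"linear": [0,0,0.08],"yaw": 0},{"claw": 1,"linear": [0,0,0.06],"yaw": 0},{"claw": 1,"linear": [0,0,0],"yaw": 0},{"claw": 1,"linear": [0,0,0],"yaw": 0}]'

```text
clock: 13.68
tool_pos: [0.5275, 0.2012, 0.0129]
tool_rot: [0.777, 0.629, 0.001, -0.0]
force: [0.7, 5.2, -1.2]
finger_gap: 0.0308
finger_force: 60.0
```

drive_tool --rows '[{"claw": 1,"linear": [0,0,0.06],"yaw": 0},{"claw": 1,"linear": [0,0,0],"yaw": 0},{"claw": 1,"linear": [0,0,0],"yaw": 0}]'

```text
clock: 14.05
tool_pos: [0.5276, 0.2011, 0.0116]
tool_rot: [0.778, 0.629, 0.001, -0.0]
force: [1.0, 5.7, 1.9]
finger_gap: 0.031
finger_force: 60.5
```

drive_tool --rows '[{"claw": 1,"linear": [0,0,0.03],"yaw": 0},{"claw": 1,"linear": [0,0,0],"yaw": 0},{"claw": 1,"linear": [0.15,0,0],"yaw": 0},{"claw": 1,"linear": [0.15,0,0],"yaw": 0},{"claw": 1,"linear": [0,0,0],"yaw": 0},{"claw": 1,"linear": [0,0,0],"yaw": 0}]'

```text
clock: 14.8
tool_pos: [0.5291, 0.2077, 0.0115]
tool_rot: [0.778, 0.629, 0.0, 0.001]
force: [-3.4, -1.0, 14.9]
finger_gap: 0.0313
finger_force: 61.7
```

drive_tool --rows '[{"claw": 0,"linear": [0,0,0],"yaw": 0},{"claw": -0.1,"linear": [0,0,0],"yaw": 0},{"claw": -0.3,"linear": [0,0,0],"yaw": 0},{"claw": -0.3,"linear": [0,0,0],"yaw": 0},{"claw": -0.3,"linear": [0,0,-0.3],"yaw": 0},{"claw": -0.3,"linear": [0,0,-1],"yaw": 0},{"claw": -0.3,"linear": [0,0,-1],"yaw": 0},{"claw": -0.3,"linear": [0,0,-1],"yaw": 0}]'

```text
clock: 15.8
tool_pos: [0.5288, 0.2081, 0.0944]
tool_rot: [0.778, 0.629, 0.0, 0.0]
force: [0.4, -0.2, -0.6]
finger_gap: 0.0555
finger_force: 0.0
```

drive_tool --rows '[{"claw": -0.3,"linear": [0,0,-1],"yaw": 0},{"claw": -0.3,"linear": [0,1,-1],"yaw": 0},{"claw": -0.3,"linear": [-1,-1,-1],"yaw": 0},{"claw": -0.3,"linear": [-1,-1,0],"yaw": 0},{"claw": -0.3,"linear": [-1,-1,0],"yaw": 0},{"claw": -0.3,"linear": [-1,-1,0],"yaw": 0},{"claw": -0.3,"linear": [-1,-1,0],"yaw": 0},{"claw": -0.3,"linear": [-1,-1,0],"yaw": 0}]'

```text
clock: 16.8
tool_pos: [0.3742, 0.0871, 0.1685]
tool_rot: [0.778, 0.629, 0.0, 0.0]
force: [-0.4, -0.1, 0.0]
finger_gap: 0.0556
finger_force: 0.0
```

drive_tool --rows '[{"claw": -0.3,"linear": [-1,0,0],"yaw": 0},{"claw": -0.3,"linear": [-1,0,0],"yaw": 0},{"claw": -0.3,"linear": [-1,0,0],"yaw": 0},{"claw": -0.3,"linear": [0,0,0],"yaw": 0},{"claw": -0.3,"linear": [0,0,0],"yaw": 0}]'

```text
clock: 17.42
tool_pos: [0.3596, 0.0145, 0.1683]
tool_rot: [0.778, 0.629, 0.0, 0.0]
force: [-0.3, -0.4, -0.5]
finger_gap: 0.0554
finger_force: 0.0
```

Run:
```python
from h import *
a=optics.grab_frame("scene"); b=optics.grab_frame("top"); cv2.imwrite("pics/s5.png",a);cv2.imwrite("pics/t5.png",b)
A=cv2.resize(a[130:195,260:325],(400,400),interpolation=2);B=cv2.resize(b[172:237,117:182],(400,400),interpolation=2)
cv2.imwrite("pics/c5.png",np.hstack([A,B]))
for z in (.0265,):
    p,res,A,a_,m=cellfit(b,(130,188,160,215),z); print(p,res,A,a_)
print([(np.round(r["rect"]).tolist(),round(r["confidence"],2)) for r in optics.spot_in("top","thin_cell")[:2]],read_state()["force"])
```

```text
[0.53173998 0.22097033 1.42173336] [ 0.02432354 -0.02860983  0.05781401] 454.859375 473.796875
[([355.0, 168.0, 388.0, 188.0], 0.91), ([154.0, 192.0, 169.0, 210.0], 0.38)] [-0.18824863  0.69574613  0.34299922]
```

View pics/c5.png

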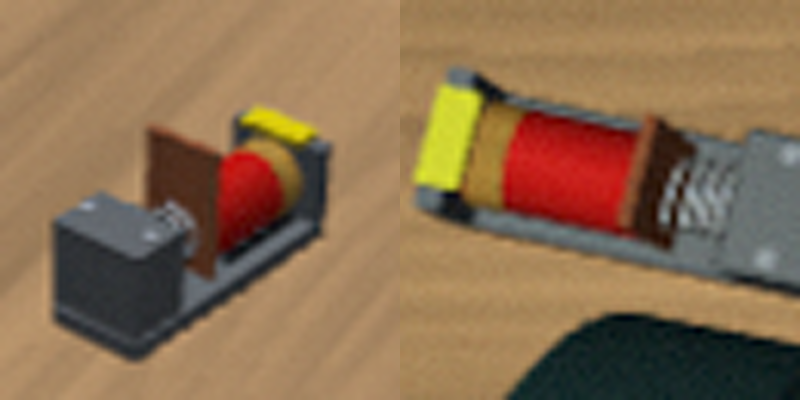

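The cell sits level under the lip. The plate has moved about 3 px (about 5 mm) from its free position, which matches the seated value of 4.5 mm. The thin cell hasn't moved and the gripper is clear.

```bash
python3 -c "
from workcell import manip; print(manip.sign_off())"
```

```text
the job is handed in; nothing more can be done
None
```

I loaded the thick red cell into the carrier and handed the job in at about 17.5 s. In the last pictures the button end is under the lip, with the plate pushed back about 5 mm (4.5 mm expected when seated), the thin cell was still in its slot and the gripper was clear; no verdict was returned.

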